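# Knock a stuck roller out of its gauge nest

### The job

The grooved steel roller is stuck in the gauge nest, held by the nest's spring plungers. Ease the nest's hand lever down by its ball knob, by feel and without leaning on it, until the knockout rod has popped the roller up, and let the lever come back up. Then lift the roller out and set it gently down flat on the green belt, between the two rollers that wait there and touching neither; leave everything else where it is.

Things in the scene. Friction and masses are not known exactly. Their poses are not given: they have to be found in the camera images.
- fixture: Gauge nest with hand-lever knockout, bolted down: steel base 135 x 104 mm, posts, and on top a blue round nest body (outside 92 mm) with an upright bore of 58 mm. Origin on the bench under the bore's axis, z up. Nest rim 120.5 mm above it. The lever sticks out to the fixture's -x; pushing its ball knob down drives the knockout rod, 18 mm thick, up through the hole in the nest floor.
- nest_seat (a point): Centre of the nest floor, on the bore's axis, 96 mm above the bench; axes as the fixture's. In the wall four spring plungers press balls into the seated roller's groove. Pushed up about 12 mm, the roller snaps past them and then stands level on the balls, 14 to 15 mm above the floor, even when the rod goes back down. Pressed down hard it snaps in again.
- roller: The stuck U-groove guide roller, bright steel, 56 mm across, 24 mm high: two flanges 5 mm thick, the groove between them 14 mm high and 44 mm across at its bottom; 0.27 to 0.45 kg. Origin at the centre of its lower face, z along its axis. At the start it sits on the nest floor, its top 0.5 mm below the rim, so it cannot be gripped until it has been popped up.
- lever: Hand lever, a steel arm with a black ball knob. Origin on its hinge, level along the fixture's y, at (-38, 0, 58) mm from the fixture's origin. A spring returns it, with 2 to 4 N at the knob. Breaking the roller loose takes 8 to 15 N, early in the stroke; then 3 to 8 N keep it sliding, less as it snaps free, and just beyond that the rod meets a solid stop. More than 25 N bends the lever.
- lever_knob (a point): Centre of the lever's black ball knob, diameter 32 mm, 92 mm from the hinge. At rest 126 mm from the bore's axis on the fixture's -x side, 85 mm above the bench; free above. The knob moves 2.4 mm per 1 mm of rod. The length of the rod's screwed head is unknown: the roller snaps free after 28 to 51 mm of knob travel, and the stop follows 1 to 4 mm later.
- conveyor: Outfeed belt, stopped and fixed: green belt 116 mm wide and 560 mm long between black edge strips, which stand 8 mm above the belt. Origin on the bench under its centre; x along the belt, y across it; belt surface 70 mm above the origin.
- roller_near: A finished roller of the same kind (56 x 24 mm) lying flat on the belt at its end nearer the robot, 110 to 160 mm from the belt's centre. Origin at the centre of its lower face. Leave it alone.
- roller_far: Another such roller lying flat on the belt at the end away from the robot, 110 to 160 mm from the belt's centre. Origin at the centre of its lower face. Leave it alone.
- master_ring: Brass setting ring, 68 mm outside, 42 mm inside, 20 mm high, flat on the bench. Origin at the centre of its underside. Leave it alone.
- lens: Black camera lens standing on the bench, 43 mm across, 52 mm high. Origin at the centre of its underside. Leave it alone.
Things that resemble listed ones, but are neither listed nor needed, are in the scene too. There is more than one size of the fixture; the one meant has the size given above.

How it is judged (in metres and radians):
On the way, in this order (a step that is already met when the one before it is completed fails the run):
1. the roller has been popped up by the knockout rod: it stands level in the nest, more than 12.5 mm above its seat, with the fingers not touching it (z of roller in the frame of nest_seat above 0.0125 m and horizontal distance between roller and nest_seat below 0.004 m and angle between roller's own z axis and vertical below 0.12 rad and contact force between the fingers and roller below 0.3 N), for 0.2 s.
2. the roller is held in the fingers, clear above the nest (z of roller in the frame of nest_seat above 0.04 m and contact force between the fingers and roller above 1 N), for 0.1 s.
At the end, for the whole second after the job is handed in: The roller lies flat (within 0.06 rad) and at rest on the green belt, inside the edge strips, between the two waiting rollers (within 105 mm of the belt's centre along the belt) and touching neither; the lever is back up (its knob within 5 mm of its rest height) (z of roller in the frame of conveyor between 0.068 and 0.0725 m and y of roller in the frame of conveyor between -0.032 and 0.032 m and x of roller in the frame of conveyor between -0.105 and 0.105 m and angle between roller's own z axis and vertical below 0.06 rad and linear speed of roller below 0.02 m/s and horizontal distance between roller and roller_near above 0.0565 m and horizontal distance between roller and roller_far above 0.0565 m and z of lever_knob in the frame of fixture above 0.08 m).
It fails at once if the lever is loaded with more than 25 N (contact force between lever and anything else above 25 N).
It fails at once if the roller strikes or is pressed on the belt with more than 40 N (contact force between roller and conveyor above 40 N).
It fails at once if the roller tips over (more than 0.5 rad) (angle between roller's own z axis and vertical above 0.5 rad).
It fails at once if one of the waiting rollers, the setting ring or the lens is moved by more than 8 mm (distance of any of roller_near, roller_far, master_ring, lens from where it was at the start of the episode above 0.008 m).
It also fails if it takes over 72 s, if anything falls off the work surface, if the arm or the gripper's body presses on something with over 40 N, if the wrist force passes 120 N, or if a joint passes its speed limit or range.

### The arm

A 7-joint arm with a two-finger parallel gripper is mounted at the origin on the work surface. World frame = base frame: x ahead of the robot, y to its left, z up, the work surface at z = 0. Lengths are in mm, angles in degrees, forces in N, time in s.
With the tool pointing down it reaches from about 425 to 875 mm from the base axis. Payload 8.4 kg.
Tool frame: the origin (TCP) lies midway between the tips of the shut fingers; the grasp point (between the pads) lies 19 mm behind it; z points along the fingers, y is the direction in which the jaws open and shut (so a half turn about z gives the same grasp; the last joint's range is limited). The gripper opens to 87 mm and grips with 3 to 60 N. Pads are 19 mm wide; open, the fingers measure 117 mm over their backs; the gripper's body (75 mm by 190 mm) begins 51 mm behind the grasp point.
Start: joints at [67.483, 19.091, 2.286, 83.961, -0.768, 76.965, -3.352], TCP at [188.212, -622.125, 222.546] pointing down, gripper open.
Joint ranges: [-147.57, 147.57], [-21.85, 119.76], [-74.77, 79.35], [14.55, 137.4], [-85.83, 265.84], [4.83, 119.75], [-152.11, 152.11]. Speed limits (degrees/s): [127.2, 127.2, 159.86, 159.86, 180, 180, 180].

### API

Orientations are given as a 3x3 rotation matrix whose columns are the frame's x, y, z axes.
In Python, from workcell import bot, imaging, close_job gives the robot as it stands.
- The arm moves only by the tool step_arm, never from a script. Its argument "series" is a list of rows, each a list of 6 numbers: the shift along the tool's x, y, z in m, then the turn, a rotation vector about the tool's x, y, z in rad. In form: [[tx, ty, tz, wx, wy, wz], ...]. A call has exactly 8 rows; each row shifts and turns the commanded pose from where the row before left it, along the tool's axes as they then stand; what a row does not reach is not made up. A row lasts 1/10 s, in which the tool goes at most 50 mm and 8.59 degrees, less where a joint would pass 70% of its speed; a pose out of reach is approached as far as the arm can. A call with a gripper value outside its range is refused whole. "hand" is the finger opening in m, from 0 to 0.087, set as the call begins (left out, the last holds). The fingers move at their own pace and stop on an object; "force" is the grip in N (left out, the last holds). Time passes only in rows, so rows that do not move let the fingers close, or fill a call up. It gives the time, the measured TCP pose, the force and the opening at its end, in the units of the state.
- bot.observe(): the state, without advancing time (a new reading comes with each control period).
- imaging.read_camera(name): name is "scene" or "top"; returns a dict with "frame" (384x512x3 uint8, blue, green, red), "fov_y" (degrees; the focal length in pixels is half the picture's height over the tangent of half this angle, whatever the lens; pixels are square), "cx", "cy" (the principal point, pixels), "R" (3x3) and "t" (3): a world point X has camera coordinates R X + t. Camera axes: x right, y down, z forward; pixel columns grow to the right and rows downward; lengths in mm; the calibration is good to about 2 mm. A picture is of the moment at which its call begins. There is no depth.
- close_job(): hands the job in, once; it reports no verdict.
The state is a dict: "clock": time; "q": joint angles; "joint_velocities": joint speeds; "tau": joint torques, N m; "eef_pos": TCP position; "tool_rot": TCP orientation; "wrist_force": force on the tool from outside, world axes, zero at the start; "torque": the same for the moment, N m; "grip_width": finger opening in mm.
Only numpy, scipy, OpenCV 4.12 (cv2) and the standard library are available. Lean on these libraries where they do the work, as an engineer would, in place of code of your own. Each camera call takes 0.05 s, during which the arm holds its last target.

## Working session

There is one attempt and no reset: what is moved stays moved. The work goes in short steps, Python scripts to look and compute and a tool call to move; the robot and the scene stay as the last step left them, time stands still between calls to the robot, and variables do not carry over. Pictures are saved under pics/ and viewed, and the job is handed in when it is done.

Besides the shell and the picture viewer there is one more tool, called after "Request:" as name(argument=value, ...), one argument or row to a line, values as JSON. step_arm: Moves the arm, as the interface text tells. Its arguments: {"type":"object","properties":{"series":{"type":"array","items":{"type":"array","items":{"type":"number"}}},"hand":{"type":"number"},"force":{"type":"number"}},"required":["series"]}

```bash
ls; mkdir -p pics
python3 - <<'E'
from workcell import bot, imaging
import cv2
print(bot.observe())
for n in("scene","top"):
    c=imaging.read_camera(n); cv2.imwrite(f"pics/{n}0.png",c["frame"])
    print(n,{k:v for k,v in c.items() if k!="frame"})
E
```

```text
pics
{'clock': 0.0, 'q': array([67.48229532, 19.13161501,  2.28434171, 84.01081176, -0.76710985,
       76.96444064, -3.35235451]), 'joint_velocities': array([ 0.05403278,  0.11129774, -0.03341235,  0.02247385, -0.02582624,
        0.00552011,  0.0135681 ]), 'tau': array([-8.69622072e-04, -6.56366014e+01,  1.33536503e+00, -4.03795481e+01,
       -5.95553708e-02,  4.48434998e-02,  1.12972461e-04]), 'eef_pos': array([ 188.07678077, -621.71355661,  221.66293886]), 'tool_rot': array([[ 9.57153734e-01,  2.89579692e-01, -5.75216556e-04],
       [ 2.89580239e-01, -9.57152578e-01,  1.49238148e-03],
       [-1.18406640e-04, -1.59500986e-03, -9.99998721e-01]]), 'wrist_force': array([-0.06547866,  0.08914636,  0.42758163]), 'torque': array([-0.0080619 , -0.02164694,  0.03420913]), 'grip_width': 87.0569006706453}
scene {'fov_y': 50.28897056692934, 'cx': 253.7171372374034, 'cy': 189.3587408972767, 'R': array([[ 7.45178772e-01,  6.66864665e-01, -3.40349068e-04],
       [ 5.54651383e-01, -6.20070766e-01, -5.54864027e-01],
       [-3.70230254e-01,  4.13284119e-01, -8.31940981e-01]]), 't': array([-404.36902344, -311.79713445, 1267.71992125])}
top {'fov_y': 56.298175294561325, 'cx': 258.36287963546596, 'cy': 192.7867211192788, 'R': array([[ 0.0224793 , -0.99954731,  0.01999642],
       [-0.98514091, -0.02555297, -0.16983649],
       [ 0.17027058, -0.01588149, -0.98526936]]), 't': array([-76.3623787 , 580.53072509, 965.85805065])}
```

Run:
```python
import cv2
for n in("scene","top"):
    a=cv2.imread(f"pics/{n}0.png"); cv2.imwrite(f"pics/{n}0b.png",cv2.resize(a,(800,600),interpolation=cv2.INTER_CUBIC))
```

```text
(no output)
```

View pics/scene0b.png

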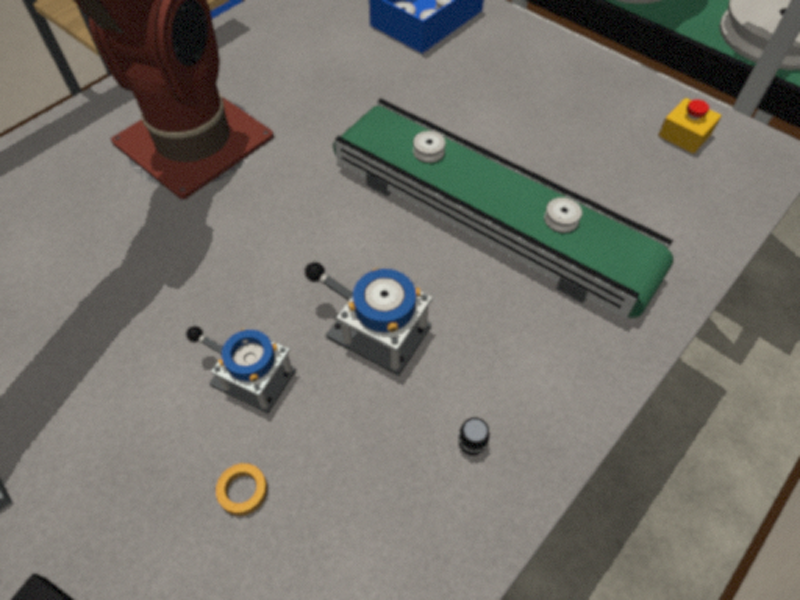

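View pics/top0b.png

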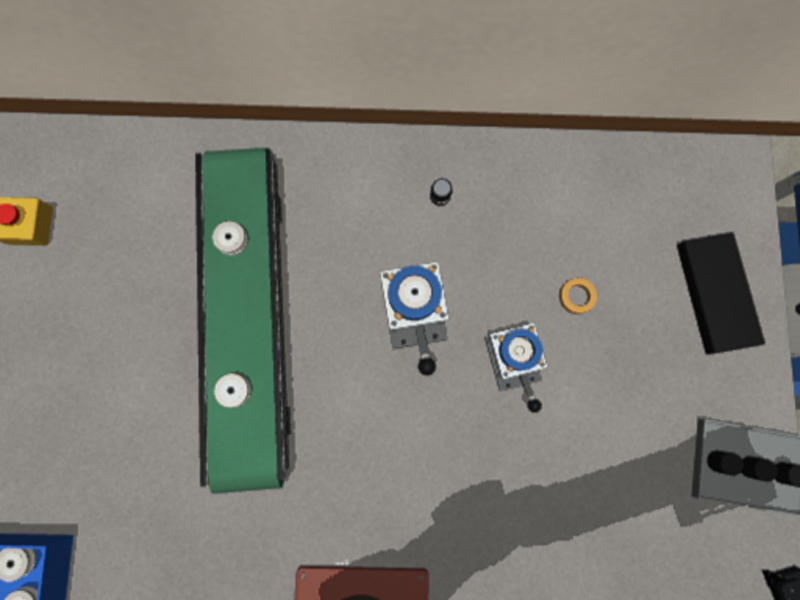

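The scene picture shows the larger nest (roller in it) at about (385,295) with its knob at (315,271), and a smaller look-alike at (248,353). In the top picture the large nest is at (414,291), its knob at (427,367), and the belt rollers at (230,237) and (231,390). Next I segment and triangulate.

```bash
cat > h.py <<'E'
import numpy as np, cv2
from workcell import bot, imaging
def cam(n):
    c=imaging.read_camera(n); f=192/np.tan(np.radians(c["fov_y"]/2))
    c["K"]=np.array([[f,0,c["cx"]],[0,f,c["cy"]],[0,0,1]]); return c
def onplane(c,uv,z):
    d=c["R"].T@np.linalg.inv(c["K"])@np.array([uv[0],uv[1],1.]); o=-c["R"].T@c["t"]
    return o+d*(z-o[2])/d[2]
def tri(c1,u1,c2,u2):
    P=[c["K"]@np.c_[c["R"],c["t"]] for c in(c1,c2)]
    X=cv2.triangulatePoints(P[0],P[1],np.float64(u1).reshape(2,1),np.float64(u2).reshape(2,1)).ravel();X=X[:3]/X[3]
    e=[]
    for p,u in zip(P,(u1,u2)):
        q=p@np.r_[X,1];e.append(np.hypot(*(q[:2]/q[2]-u)))
    return X,e
def proj(c,X):
    q=c["K"]@(c["R"]@np.asarray(X,float)+c["t"]);return q[:2]/q[2]
E
python3 - <<'E'
from h import *
cs={n:cam(n) for n in("scene","top")}
for n,c in cs.items():
    hsv=cv2.cvtColor(c["frame"],cv2.COLOR_BGR2HSV)
    H,S,V=[hsv[...,i].astype(int) for i in range(3)]
    for nm,m in dict(blue=(H>100)&(H<125)&(S>140)&(V>60),dark=(V<40),white=(V>170)&(S<50),green=(H>60)&(H<90)&(S>90)&(V>40)).items():
        k,l,st,ce=cv2.connectedComponentsWithStats(m.astype(np.uint8))
        for i in range(1,k):
            if st[i,4]>=40: 
                hull=cv2.convexHull(np.argwhere(l==i)[:,::-1].astype(np.float32))
                mm=cv2.moments(hull)
                rr=cv2.fitEllipse(hull) if len(hull)>=5 else None
                print(n,nm,st[i],ce[i].round(2),'ell',[np.round(x,1) for x in rr] if rr else None)
E
```

```text
scene blue [135   0  20  11  67] [143.21   4.4 ] ell [array([144.3,   3.7]), array([ 4. , 29.4]), np.float64(61.4)]
scene blue [ 237    0   72   33 1383] [269.45  12.79] ell [array([274.2,  -5.3]), array([63.4, 83.5]), np.float64(49.5)]
scene blue [226 173  40  39 659] [245.4  193.11] ell [array([245.6, 191.7]), array([38.7, 39.9]), np.float64(84.3)]
scene blue [142 212  33  31 457] [158.04 226.42] ell [array([158.3, 226.8]), array([30.5, 32.1]), np.float64(74.3)]
scene dark [ 16   0  35  60 263] [34.03 30.25] ell [array([32.4, 27.3]), array([ 6.3, 81.4]), np.float64(152.8)]
scene dark [ 50   0  31  28 320] [64.54 10.12] ell [array([65.5, 11. ]), array([15.9, 40.1]), np.float64(132.9)]
scene dark [83  0 14 15 70] [89.8   6.54] ell [array([89.7,  6.7]), array([12. , 18.1]), np.float64(25.7)]
scene dark [110   0  28  46 904] [121.54  21.38] ell [array([121.6,  22.7]), array([30.3, 46.9]), np.float64(6.8)]
scene dark [ 338    0  144   63 2770] [418.07  26.6 ] ell [array([415.7,  25.7]), array([ 25.9, 195.5]), np.float64(113.4)]
scene dark [485  49  27  33 557] [500.43  64.62] ell [array
[... 4592 characters left out ...]
)]
top white [314 211  36  31 150] [325.8  229.53] ell [array([330.8, 229.1]), array([27.4, 44.2]), np.float64(135.6)]
top white [326 216  15  15 167] [332.5 223.2] ell [array([332.5, 223.2]), array([14.3, 15.1]), np.float64(128.6)]
top white [137 239  21  22 323] [147.23 249.58] ell [array([147.3, 249.5]), array([20.1, 21.2]), np.float64(33.0)]
top white [  0 351  17  21 281] [  7.45 360.61] ell [array([  6.5, 360.5]), array([19.4, 22. ]), np.float64(25.9)]
top white [  3 379  18   5  66] [ 11.64 381.41] ell [array([ 10.9, 389.2]), array([20.1, 22.3]), np.float64(41.1)]
top green [ 130   96   50  219 8268] [152.82 207.  ] ell [array([154.1, 211.5]), array([ 57.9, 273.5]), np.float64(178.3)]
```

Run:
```python
from h import *
s=cam("scene");t=cam("top")
for nm,a,b in [("roller top",(245.6,187.9),(265.0,186.4)),("knob",(200.9,173.5),(272.7,233.9)),("small",(158.3,226.8),(333,223.5)),("knobS",(124,213.2),(341.5,259.1)),("far",(360.8,134.2),(145.6,151)),("near",(274.3,90.4),(147.3,249.5))]:
    print(nm,*tri(s,a,t,b))
print("seat z120",onplane(s,(245.6,187.9),120),onplane(t,(265,186.4),120))
print("knob z85",onplane(s,(200.9,173.5),85),onplane(t,(272.7,233.9),85))
print("far94",onplane(s,(360.8,134.2),94),onplane(t,(145.6,151),94))
print("near94",onplane(s,(274.3,90.4),94),onplane(t,(147.3,249.5),94))
# blue ring size at z 120
for u in((264.9-16.4,187),(264.9+16.4,187)): print(onplane(t,u,120))
# belt corners top view z70
im=t["frame"];hsv=cv2.cvtColor(im,cv2.COLOR_BGR2HSV);H,S,V=[hsv[...,i].astype(int) for i in range(3)]
m=((H>60)&(H<90)&(S>90)&(V>40)).astype(np.uint8);k,l,st,ce=cv2.connectedComponentsWithStats(m)
i=1+np.argmax(st[1:,4]);h=cv2.convexHull(np.argwhere(l==i)[:,::-1].astype(np.int32))
p=np.float64([onplane(t,x[0],70)[:2] for x in h]);r=cv2.minAreaRect(p.astype(np.float32));print(r);print(cv2.boxPoints(r))
```

```text
roller top [588.0538426  -78.22160786 119.16209207] [np.float64(0.06359320490243459), np.float64(0.07013484924709032)]
knob [ 465.0461533  -102.86931895   86.50607163] [np.float64(0.09327055524025826), np.float64(0.10867938485342044)]
small [ 497.38772974 -265.89059496   83.17539011] [np.float64(0.03727959991394343), np.float64(0.03971010818746324)]
knobS [ 402.7290752  -291.49510673   67.44777322] [np.float64(0.02714360280551431), np.float64(0.030190808157071203)]
far [683.40117967 251.02411861  93.49166042] [np.float64(0.07284522847470638), np.float64(0.08746191666027565)]
near [416.39024062 226.22347124  93.73829415] [np.float64(0.025626341975953024), np.float64(0.03501660117842942)]
seat z120 [588.52653012 -78.50978063 120.        ] [587.77537605 -78.33714095 120.        ]
knob z85 [ 464.00661108 -102.39468117   85.        ] [ 465.30466342 -102.72360335   85.        ]
far94 [683.66057087 250.75221311  94.        ] [683.07793607 250.69071474  94.        ]
near94 [416.60124354 226.06361815  94.        ] [416.32812668 226.07765947  94.        ]
[585.0158855  -34.77766823 120.        ]
[ 587.29450476 -121.51090843  120.        ]
((553.608642578125, 229.66748046875), (604.4462280273438, 118.93525695800781), 6.1183953285217285)
[[246.7688  256.5844 ]
 [259.4453  138.32666]
 [860.4485  202.75055]
 [847.772   321.0083 ]]
```

Bore axis ≈ (588.1, −78.3), knob ≈ (464.7, −102.6): 125.7 mm apart, so this is the fixture meant (yaw ≈ 11.15°). Next I go above the knob.

```bash
cat >> h.py <<'E'
def go(x,y,z,yaw=None):
    o=bot.observe();R=o["tool_rot"];d=np.array([x,y,z])-o["eef_pos"]
    print("clk",o["clock"],"pos",o["eef_pos"].round(2),"F",o["wrist_force"].round(2),"w",o["grip_width"].round(1))
    print("tool shift mm",(R.T@d).round(2),"yaw x",np.degrees(np.arctan2(R[1,0],R[0,0])).round(2))
    if yaw is not None: print("turn wz rad",-np.radians(yaw-np.degrees(np.arctan2(R[1,0],R[0,0]))))
E
python3 -c "
from h import *
go(462.5,-103.1,160,11.15)"
```

```text
Traceback (most recent call last):
  File "h.py", line 20, in go
    print("clk",o["clock"],"pos",o["eef_pos"].round(2),"F",o["wrist_force"].round(2),"w",o["grip_width"].round(1))
                                                                                         ^^^^^^^^^^^^^^^^^^^^^
AttributeError: 'float' object has no attribute 'round'
```

```bash
sed -i 's/o\["grip_width"\].round(1)/round(o["grip_width"],1)/' h.py
python3 -c "
from h import *
go(462.5,-103.1,160,11.15)"
```

```text
clk 0.3 pos [ 188.17 -622.01  222.26] F [-0.62 -0.68 -0.38] w 86.9
tool shift mm [ 412.85 -417.19   62.45] yaw x 16.83
turn wz rad 0.09920129410623059
```

Request:
step_arm(
  series=[
    [0.015,-0.015,0,0,0,0],
    [0.026,-0.026,0,0,0,0],
    [0.03,-0.03,0,0,0,0],
    [0.032,-0.032,0,0,0,0],
    [0.032,-0.032,0,0,0,0],
    [0.032,-0.032,0,0,0,0],
    [0.032,-0.032,0,0,0,0],
    [0.032,-0.032,0,0,0,0],
  ],
  hand=0.0,
  force=30,
)

```text
clock: 1.1
eef_pos: [343.0, -332.4, 222.7]
tool_rot: [[0.957, 0.29, 0.0], [0.29, -0.957, -0.001], [0.0, 0.001, -1.0]]
wrist_force: [1.1, -0.7, -0.3]
grip_width: 30.9
```

Request:
step_arm(
  series=[
    [0.032,-0.032,0,0,0,0],
    [0.032,-0.032,0,0,0,0],
    [0.032,-0.032,0,0,0,0],
    [0.032,-0.032,0,0,0,0],
    [0.032,-0.032,0.005,0,0,0],
    [0.022,-0.024,0.015,0,0,0],
    [0,0,0.02,0,0,0.099],
    [0,0,0.02,0,0,0],
  ],
)

```text
clock: 1.9
eef_pos: [463.9, -104.1, 162.2]
tool_rot: [[0.981, 0.193, 0.001], [0.193, -0.981, -0.0], [0.001, 0.0, -1.0]]
wrist_force: [0.3, -0.5, 0.1]
grip_width: 0.6
```

```bash
python3 -c "
from h import *
go(462.5,-103.1,110,11.15)"
```

```text
clk 1.9 pos [ 463.94 -104.09  162.17] F [ 0.33 -0.55  0.08] w 0.6
tool shift mm [-1.26 -1.27 52.17] yaw x 11.11
turn wz rad -0.0006257073116522981
```

Request:
step_arm(
  series=[
    [-0.0013,-0.0013,0.01,0,0,0],
    [0,0,0.015,0,0,0],
    [0,0,0.015,0,0,0],
    [0,0,0.01,0,0,0],
    [0,0,0.003,0,0,0],
    [0,0,0,0,0,0],
    [0,0,0,0,0,0],
    [0,0,0,0,0,0],
  ],
)

```text
clock: 2.7
eef_pos: [462.3, -104.4, 110.3]
tool_rot: [[0.981, 0.194, 0.001], [0.194, -0.981, -0.0], [0.001, 0.001, -1.0]]
wrist_force: [-0.3, 0.3, -0.4]
grip_width: 0.4
```

Run:
```python
from h import *
go(462.5,-103.1,102,11.15)
t=cam("top");s=cam("scene")
a=cv2.resize(t["frame"][150:280,200:370],None,fx=3,fy=3,interpolation=2);b=cv2.resize(s["frame"][120:250,140:310],None,fx=3,fy=3,interpolation=2)
cv2.imwrite("pics/k1.png",np.vstack([a,b])[:, :][:780]); cv2.imwrite("pics/k1s.png",b)
```

```text
clk 2.7 pos [ 462.29 -104.4   110.25] F [-0.26  0.27 -0.35] w 0.4
tool shift mm [ 0.45 -1.23  8.25] yaw x 11.16
turn wz rad 0.00013115435297159292
```

View pics/k1s.png

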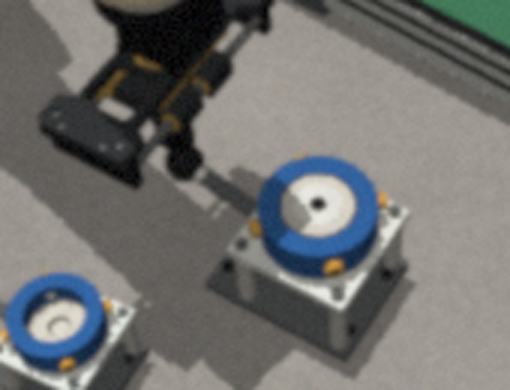

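The crop shows the closed fingertips directly over the black knob at about (183,160). I now descend in 1 mm rows to feel for contact.

Request:
step_arm(
  series=[
    [0.0004,-0.0012,0.001,0,0,0],
    [0,0,0.001,0,0,0],
    [0,0,0.001,0,0,0],
    [0,0,0.001,0,0,0],
    [0,0,0.001,0,0,0],
    [0,0,0.001,0,0,0],
    [0,0,0.001,0,0,0],
    [0,0,0.001,0,0,0],
  ],
)

```text
clock: 3.6
eef_pos: [462.0, -103.0, 101.5]
tool_rot: [[0.981, 0.194, -0.0], [0.194, -0.981, 0.0], [-0.0, -0.0, -1.0]]
wrist_force: [1.2, 0.2, 1.8]
grip_width: 0.8
```

Request:
step_arm(
  series=[
    [0,0,0.0005,0,0,0],
    [0,0,0.0005,0,0,0],
    [0,0,0.0005,0,0,0],
    [0,0,0.0005,0,0,0],
    [0,0,0.0005,0,0,0],
    [0,0,0.0005,0,0,0],
    [0,0,0,0,0,0],
    [0,0,0,0,0,0],
  ],
)

```text
clock: 4.4
eef_pos: [462.0, -103.1, 98.6]
tool_rot: [[0.981, 0.194, 0.0], [0.194, -0.981, 0.0], [0.0, -0.0, -1.0]]
wrist_force: [-1.3, 0.2, 2.5]
grip_width: 0.5
```

Request:
step_arm(
  series=[
    [0,0,0.001,0,0,0],
    [0,0,0.001,0,0,0],
    [0,0,0.001,0,0,0],
    [0,0,0.001,0,0,0],
    [0,0,0.001,0,0,0],
    [0,0,0.001,0,0,0],
    [0,0,0,0,0,0],
    [0,0,0,0,0,0],
  ],
)

```text
clock: 5.2
eef_pos: [460.8, -103.4, 92.6]
tool_rot: [[0.981, 0.193, -0.002], [0.193, -0.981, -0.0], [-0.002, -0.0, -1.0]]
wrist_force: [-8.6, -0.3, 10.5]
grip_width: 0.0
```

Request:
step_arm(
  series=[
    [0,0,0.001,0,0,0],
    [0,0,0.001,0,0,0],
    [0,0,0.001,0,0,0],
    [0,0,0.001,0,0,0],
    [0,0,0.001,0,0,0],
    [0,0,0.001,0,0,0],
    [0,0,0,0,0,0],
    [0,0,0,0,0,0],
  ],
)

```text
clock: 6.0
eef_pos: [461.5, -103.4, 86.6]
tool_rot: [[0.981, 0.193, -0.001], [0.193, -0.981, -0.0], [-0.001, 0.0, -1.0]]
wrist_force: [-5.5, -1.7, 6.7]
grip_width: 0.5
```

Request:
step_arm(
  series=[
    [-0.0006,0,0.0005,0,0,0],
    [-0.0006,0,0.0005,0,0,0],
    [-0.0004,0,0.0005,0,0,0],
    [0,0,0.0005,0,0,0],
    [0,0,0.0005,0,0,0],
    [0,0,0.0005,0,0,0],
    [0,0,0,0,0,0],
    [0,0,0,0,0,0],
  ],
)

```text
clock: 6.8
eef_pos: [460.7, -103.6, 83.9]
tool_rot: [[0.981, 0.193, 0.0], [0.193, -0.981, -0.0], [0.0, 0.0, -1.0]]
wrist_force: [-2.2, -1.0, 7.4]
grip_width: 0.3
```

Run:
```python
from h import *
o=bot.observe();print(o["eef_pos"],o["wrist_force"],o["clock"])
s=cam("scene")
b=cv2.resize(s["frame"][120:250,140:310],None,fx=4,fy=4,interpolation=2)
cv2.imwrite("pics/k2s.png",b)
```

```text
[ 460.65700238 -103.59268626   83.88936858] [-2.22991577 -1.01516258  7.41967671] 6.8
```

View pics/k2s.png

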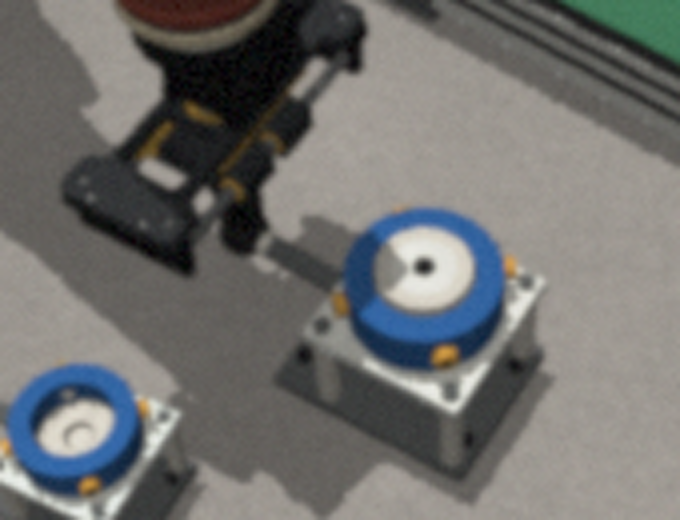

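The knob is held down by the fingers at about (240,240), and the roller in the large nest has risen slightly. Continuing.

Request:
step_arm(
  series=[
    [-0.0003,0,0.0006,0,0,0],
    [-0.0002,0,0.0006,0,0,0],
    [0,0,0.0006,0,0,0],
    [0,0,0.0006,0,0,0],
    [0,0,0.0006,0,0,0],
    [0,0,0.0006,0,0,0],
    [0,0,0.0006,0,0,0],
    [0,0,0,0,0,0],
  ],
)

```text
clock: 7.65
eef_pos: [459.6, -103.8, 79.4]
tool_rot: [[0.981, 0.193, -0.001], [0.193, -0.981, -0.0], [-0.001, 0.0, -1.0]]
wrist_force: [-4.6, -2.5, 6.8]
grip_width: 0.6
```

Request:
step_arm(
  series=[
    [0,0,0.0006,0,0,0],
    [0,0,0.0006,0,0,0],
    [0,0,0.0006,0,0,0],
    [0,0,0.0006,0,0,0],
    [0,0,0.0006,0,0,0],
    [0,0,0.0006,0,0,0],
    [0,0,0,0,0,0],
    [0,0,0,0,0,0],
  ],
)

```text
clock: 8.45
eef_pos: [459.5, -103.7, 75.8]
tool_rot: [[0.981, 0.193, -0.001], [0.193, -0.981, -0.0], [-0.001, 0.0, -1.0]]
wrist_force: [-4.5, -1.6, 4.7]
grip_width: 0.6
```

```bash
cat >> h.py <<'E'
def rollerz():
    out=[]
    for n,p in(("scene",(246,186)),("top",(265,186))):
        c=cam(n);hsv=cv2.cvtColor(c["frame"],cv2.COLOR_BGR2HSV).astype(int)
        m=((hsv[...,2]>90)&(hsv[...,1]<70)).astype(np.uint8)
        k,l,st,ce=cv2.connectedComponentsWithStats(m)
        i=l[p[1]+2,p[0]+6]; h=cv2.convexHull(np.argwhere(l==i)[:,::-1].astype(np.float32));e=cv2.fitEllipse(h)
        out.append((c,e[0],st[i]))
    print(out[0][1:],out[1][1:]);print(tri(out[0][0],out[0][1],out[1][0],out[1][1]))
E
python3 -c "
from h import *
rollerz()"
```

```text
((245.515625, 186.82582092285156), array([233, 176,  26,  23, 472], dtype=int32)) ((264.9876403808594, 186.09967041015625), array([254, 176,  22,  21, 341], dtype=int32))
(array([587.96730997, -78.14146251, 123.33382699]), [np.float64(0.014296346005851782), np.float64(0.015773548128801575)])
```

Request:
step_arm(
  series=[
    [0,0,0.0006,0,0,0],
    [0,0,0.0006,0,0,0],
    [0,0,0.0006,0,0,0],
    [0,0,0.0006,0,0,0],
    [0,0,0.0006,0,0,0],
    [0,0,0,0,0,0],
    [0,0,0,0,0,0],
    [0,0,0,0,0,0],
  ],
)

```text
clock: 9.35
eef_pos: [459.8, -103.6, 72.7]
tool_rot: [[0.981, 0.193, -0.0], [0.193, -0.981, -0.0], [-0.0, 0.0, -1.0]]
wrist_force: [-3.2, -2.2, 5.1]
grip_width: 0.7
```

Request:
step_arm(
  series=[
    [0,0,0.0005,0,0,0],
    [0,0,0.0005,0,0,0],
    [0,0,0.0005,0,0,0],
    [0,0,0.0005,0,0,0],
    [0,0,0,0,0,0],
    [0,0,0,0,0,0],
    [0,0,0,0,0,0],
    [0,0,0,0,0,0],
  ],
)

```text
clock: 10.15
eef_pos: [460.1, -103.4, 70.8]
tool_rot: [[0.981, 0.194, 0.0], [0.194, -0.981, 0.0], [0.0, -0.0, -1.0]]
wrist_force: [-2.0, -1.1, 3.5]
grip_width: 0.4
```

```bash
python3 -c "
from h import *
rollerz()"
```

```text
((245.42088317871094, 186.6353759765625), array([233, 175,  26,  24, 491], dtype=int32)) ((265.0377197265625, 185.88754272460938), array([254, 175,  23,  21, 350], dtype=int32))
(array([588.15628408, -78.38711147, 124.60868189]), [np.float64(0.060302934782734824), np.float64(0.06650863117993168)])
```

Run:
```python
from h import *
s=cam("scene")
b=cv2.resize(s["frame"][150:230,190:300],None,fx=7,fy=7,interpolation=2)
cv2.imwrite("pics/k3s.png",b)
```

```text
(no output)
```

View pics/k3s.png

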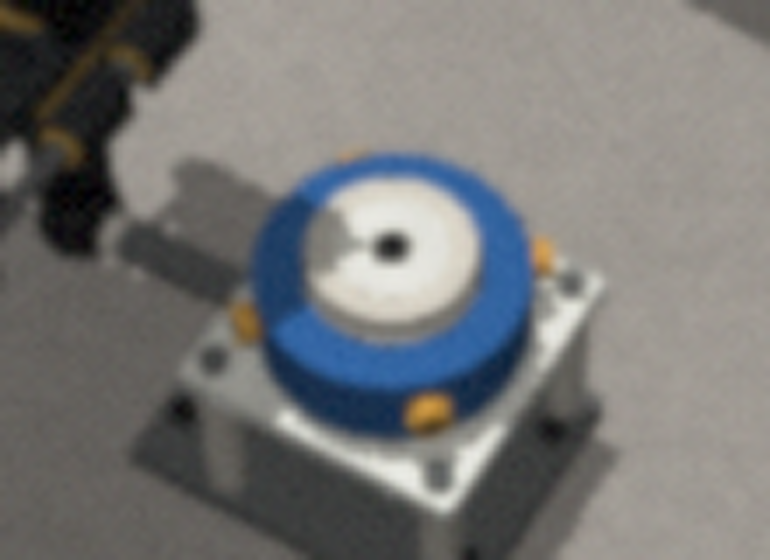

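The roller now stands visibly proud of the rim, its bore dot at about (390,246) in the crop. The dot gives a cleaner height, so I'll use that.

```bash
cat >> h.py <<'E'
def dot(c=None,fr=None,n="scene",p=(246,187)):
    c=c or cam(n);g=cv2.cvtColor(c["frame"] if fr is None else fr,cv2.COLOR_BGR2GRAY).astype(float)
    y0,x0=p[1]-7,p[0]-5;w=np.clip(130-g[y0:y0+12,x0:x0+11],0,None)
    k,l,st,ce=cv2.connectedComponentsWithStats((w>0).astype(np.uint8))
    i=1+np.argmax([w[l==j].sum() for j in range(1,k)]);w=w*(l==i)
    yy,xx=np.mgrid[y0:y0+12,x0:x0+11];u=((w*xx).sum()/w.sum(),(w*yy).sum()/w.sum())
    zs=np.arange(110,150,.1);P=np.array([proj(c,(588.1,-78.3,z)) for z in zs])
    return u,zs[np.argmin(abs(P[:,1]-u[1]))]
E
python3 - <<'E'
from h import *
c=cam("scene");print(dot(c,cv2.imread("pics/scene0.png")),dot(c))
E
```

```text
((np.float64(245.53008595988538), np.float64(187.48997134670486)), np.float64(120.99999999999937)) ((np.float64(245.45022970903523), np.float64(184.8529862174579)), np.float64(131.49999999999878))
```

Request:
step_arm(
  series=[
    [0.0001,0,0.0005,0,0,0],
    [0.0001,0,0.0005,0,0,0],
    [0.0001,0,0.0005,0,0,0],
    [0,0,0,0,0,0],
    [0,0,0,0,0,0],
    [0,0,0,0,0,0],
    [0,0,0,0,0,0],
    [0,0,0,0,0,0],
  ],
)

```text
clock: 11.15
eef_pos: [460.3, -103.3, 69.3]
tool_rot: [[0.981, 0.194, 0.0], [0.194, -0.981, 0.0], [0.0, -0.0, -1.0]]
wrist_force: [-1.0, -0.4, 2.3]
grip_width: 0.6
```

```bash
python3 -c "
from h import *
print(dot(),bot.observe()['wrist_force'])"
```

```text
((np.float64(245.5062893081761), np.float64(184.50471698113208)), np.float64(132.7999999999987)) [-2.39382201 -0.53263076  2.33467751]
```

Request:
step_arm(
  series=[
    [0,0,0.0004,0,0,0],
    [0,0,0.0004,0,0,0],
    [0,0,0.0004,0,0,0],
    [0,0,0,0,0,0],
    [0,0,0,0,0,0],
    [0,0,0,0,0,0],
    [0,0,0,0,0,0],
    [0,0,0,0,0,0],
  ],
)

```text
clock: 12.0
eef_pos: [460.2, -103.3, 68.1]
tool_rot: [[0.981, 0.194, -0.0], [0.194, -0.981, 0.0], [-0.0, -0.0, -1.0]]
wrist_force: [-2.1, -0.2, 2.7]
grip_width: 0.5
```

```bash
python3 -c "
from h import *
print(dot(),bot.observe()['wrist_force'])"
```

```text
((np.float64(245.46383647798743), np.float64(183.97012578616352)), np.float64(134.89999999999858)) [-1.7182186  -0.17005279  2.68051208]
```

Dot height is up ≈ 13.9 mm and the force is down to spring level, so the roller looks snapped free. I ease back up.

Request:
step_arm(
  series=[
    [0,0,-0.003,0,0,0],
    [0,0,-0.005,0,0,0],
    [0,0,-0.006,0,0,0],
    [0.001,0,-0.007,0,0,0],
    [0.001,0,-0.008,0,0,0],
    [0,0,-0.01,0,0,0],
    [0,0,-0.012,0,0,0],
    [0,0,-0.014,0,0,0],
  ],
)

```text
clock: 12.85
eef_pos: [461.9, -103.0, 134.0]
tool_rot: [[0.981, 0.194, -0.0], [0.194, -0.981, 0.0], [-0.0, -0.0, -1.0]]
wrist_force: [1.0, 0.1, 0.1]
grip_width: 0.6
```

Run:
```python
from h import *
c=cam("scene");print(dot(c),bot.observe()['wrist_force'],dot(n="scene"))
b=cv2.resize(c["frame"][140:230,180:300],None,fx=6,fy=6,interpolation=2)
cv2.imwrite("pics/k4s.png",b)
go(588.1,-78.3,200,11.15)
```

```text
((np.float64(245.47121212121212), np.float64(183.98939393939395)), np.float64(134.89999999999858)) [ 0.86209302 -0.14793506  2.20170443] ((np.float64(245.45801526717557), np.float64(183.97862595419846)), np.float64(134.89999999999858))
clk 12.95 pos [ 463.4  -103.25  135.37] F [ 0.99  0.25 -0.38] w 0.4
tool shift mm [127.36  -0.25 -64.26] yaw x 11.16
turn wz rad 9.21096350061687e-05
```

View pics/k4s.png

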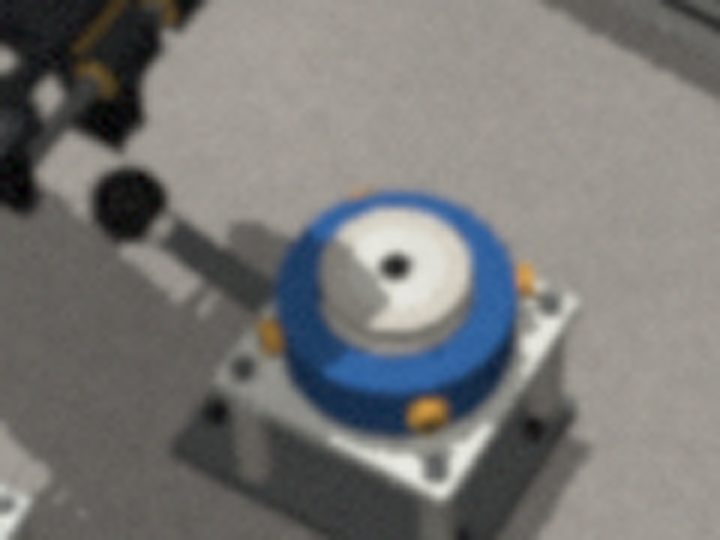

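The roller stands on the balls with the lever released (knob back up at (130,203) in the crop). Now I open and go over the roller.

Request:
step_arm(
  series=[
    [0,0,-0.015,0,0,0],
    [0,0,-0.03,0,0,0],
    [0.02,0,-0.02,0,0,0],
    [0.035,0,0,0,0,0],
    [0.035,0,0,0,0,0],
    [0.025,0,0,0,0,0],
    [0.012,0,0,0,0,0],
    [0,0,0,0,0,0],
  ],
  hand=0.085,
  force=30,
)

```text
clock: 13.75
eef_pos: [587.3, -77.8, 197.3]
tool_rot: [[0.981, 0.195, -0.001], [0.195, -0.981, 0.001], [-0.001, -0.001, -1.0]]
wrist_force: [0.8, 0.1, 0.5]
grip_width: 56.7
```

Run:
```python
from h import *
go(588.1,-78.3,124,11.15)
```

```text
clk 13.75 pos [587.26 -77.78 197.3 ] F [0.77 0.09 0.47] w 56.7
tool shift mm [ 0.78  0.76 73.3 ] yaw x 11.22
turn wz rad 0.0011784929924601477
```

Request:
step_arm(
  series=[
    [0,0.0006,0,0,0,0],
    [0,0,0,0,0,0],
    [0,0,0.01,0,0,0],
    [0,0,0.015,0,0,0],
    [0,0,0.015,0,0,0],
    [0,0,0.01,0,0,0],
    [0,0,0.005,0,0,0],
    [0,0,0,0,0,0],
  ],
)

```text
clock: 14.55
eef_pos: [586.4, -78.9, 141.9]
tool_rot: [[0.981, 0.194, -0.002], [0.194, -0.981, 0.0], [-0.002, -0.001, -1.0]]
wrist_force: [0.1, 0.5, -0.5]
grip_width: 85.1
```

Run:
```python
from h import *
c=cam("scene");t=cam("top")
cv2.imwrite("pics/k5.png",np.hstack([cv2.resize(x["frame"][110:240,y:y+130],None,fx=3,fy=3,interpolation=2) for x,y in((c,180),(t,200))]))
go(588.1,-78.3,124,11.15)
```

```text
clk 14.65 pos [587.14 -78.93 143.31] F [-0.06  0.54  0.23] w 84.7
tool shift mm [ 1.05 -0.43 19.31] yaw x 11.16
turn wz rad 0.00025220883155854
```

View pics/k5.png

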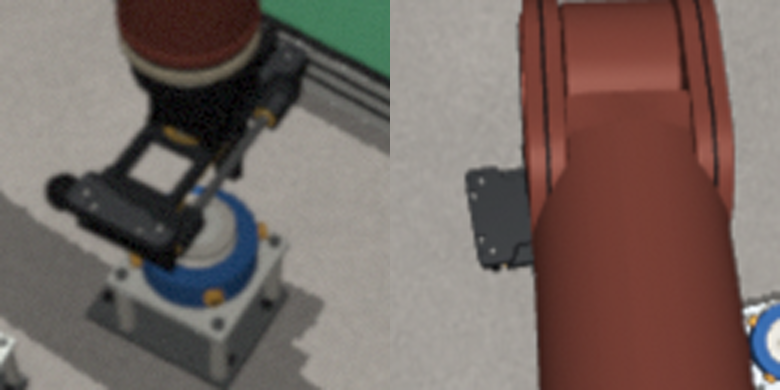

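The open fingers straddle the roller, one seen in front at about (180,235). Descending the rest of the way.

Request:
step_arm(
  series=[
    [0.0005,0,0.004,0,0,0],
    [0.0003,0,0.004,0,0,0],
    [0,0,0.004,0,0,0],
    [0,0,0.003,0,0,0],
    [0,0,0.002,0,0,0],
    [0,0,0.001,0,0,0],
    [0,0,0,0,0,0],
    [0,0,0,0,0,0],
  ],
)

```text
clock: 15.45
eef_pos: [587.8, -78.9, 125.2]
tool_rot: [[0.981, 0.194, 0.0], [0.194, -0.981, 0.0], [0.0, 0.0, -1.0]]
wrist_force: [-0.0, -0.3, -0.7]
grip_width: 85.0
```

Run:
```python
from h import *
go(588.1,-78.3,124,11.15)
```

```text
clk 15.45 pos [587.75 -78.85 125.19] F [-0.04 -0.35 -0.67] w 85.0
tool shift mm [ 0.45 -0.48  1.19] yaw x 11.16
turn wz rad 0.00016853171895370945
```

Request:
step_arm(
  series=[
    [0.0004,-0.0004,0.0006,0,0,0],
    [0,0,0.0006,0,0,0],
    [0,0,0,0,0,0],
    [0,0,0,0,0,0],
    [0,0,0,0,0,0],
    [0,0,0,0,0,0],
    [0,0,0,0,0,0],
    [0,0,0,0,0,0],
  ],
  hand=0.059,
)

```text
clock: 16.25
eef_pos: [588.0, -78.4, 123.9]
tool_rot: [[0.981, 0.193, -0.0], [0.193, -0.981, 0.0], [-0.0, -0.0, -1.0]]
wrist_force: [-0.6, 0.1, -0.1]
grip_width: 59.2
```

Request:
step_arm(
  series=[
    [0,0,0,0,0,0],
    [0,0,0,0,0,0],
    [0,0,0,0,0,0],
    [0,0,0,0,0,0],
    [0,0,0,0,0,0],
    [0,0,0,0,0,0],
    [0,0,0,0,0,0],
    [0,0,0,0,0,0],
  ],
  hand=0.05,
  force=35,
)

```text
clock: 17.05
eef_pos: [588.0, -78.2, 123.9]
tool_rot: [[0.981, 0.194, -0.0], [0.194, -0.981, 0.0], [0.0, -0.0, -1.0]]
wrist_force: [-0.8, 2.2, 1.0]
grip_width: 54.5
```

Run:
```python
from h import *
go(588.1,-78.3,124,11.15);print(bot.observe()["torque"])
```

```text
clk 17.05 pos [588.   -78.22 123.87] F [-0.76  2.15  1.05] w 54.5
tool shift mm [ 0.08  0.1  -0.13] yaw x 11.16
turn wz rad 0.0002572329244213357
[ 0.43409425  0.0927142  -0.00258767]
```

Request:
step_arm(
  series=[
    [0,0,-0.001,0,0,0],
    [0,0,-0.002,0,0,0],
    [0,0,-0.003,0,0,0],
    [0,0,-0.004,0,0,0],
    [0,0,-0.005,0,0,0],
    [0,0,-0.005,0,0,0],
    [0,0,-0.005,0,0,0],
    [0,0,0,0,0,0],
  ],
)

```text
clock: 17.85
eef_pos: [588.5, -78.4, 149.9]
tool_rot: [[0.981, 0.193, 0.001], [0.193, -0.981, -0.0], [0.001, 0.001, -1.0]]
wrist_force: [0.3, -0.0, -2.3]
grip_width: 54.5
```

Run:
```python
from h import *
c=cam("scene")
cv2.imwrite("pics/k6.png",cv2.resize(c["frame"][100:230,180:310],None,fx=4,fy=4,interpolation=2))
go(552,231,240,6.1);print(bot.observe()["torque"])
```

```text
clk 17.9 pos [588.27 -78.45 149.38] F [ 0.3  -0.18 -2.38] w 54.6
tool shift mm [  24.36 -310.59  -90.7 ] yaw x 11.16
turn wz rad 0.08823875885785522
[ 0.01808309  0.01200409 -0.03043701]
```

View pics/k6.png

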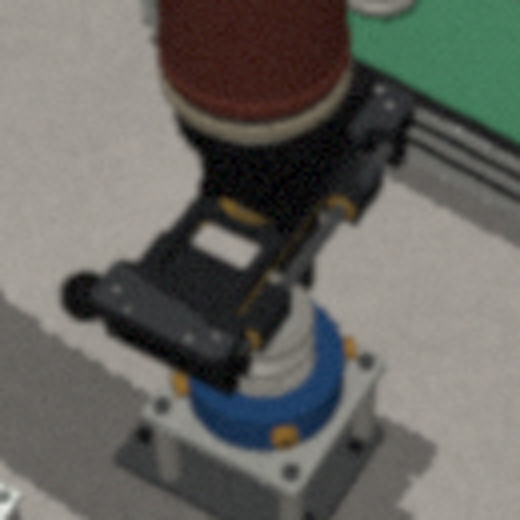

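The roller is held and has lifted out with the fingers, level, at about (280,360); the wrist shows −2.4 N. Now I lift it and carry it over.

Request:
step_arm(
  series=[
    [0,0,-0.006,0,0,0],
    [0,0,-0.009,0,0,0],
    [0,0,-0.01,0,0,0],
    [0,0,-0.01,0,0,0],
    [0,0,-0.01,0,0,0],
    [0,0,-0.008,0,0,0],
    [0,0,-0.004,0,0,0],
    [0,0,0,0,0,0],
  ],
)

```text
clock: 18.7
eef_pos: [588.3, -78.4, 206.6]
tool_rot: [[0.981, 0.194, 0.001], [0.194, -0.981, -0.0], [0.001, 0.0, -1.0]]
wrist_force: [0.8, 0.5, -3.2]
grip_width: 54.1
```

Request:
step_arm(
  series=[
    [0.0005,-0.006,0,0,0,0],
    [0.001,-0.012,0,0,0,0],
    [0.002,-0.018,0,0,0,0],
    [0.002,-0.022,0,0,0,0],
    [0.002,-0.024,0,0,0,0],
    [0.002,-0.024,0,0,0,0],
    [0.002,-0.024,0,0,0,0],
    [0.002,-0.024,0,0,0,0],
  ],
)

```text
clock: 19.5
eef_pos: [570.6, 77.6, 205.5]
tool_rot: [[0.981, 0.195, -0.001], [0.195, -0.981, 0.0], [-0.001, -0.0, -1.0]]
wrist_force: [0.6, -0.2, -3.4]
grip_width: 54.4
```

Request:
step_arm(
  series=[
    [0.002,-0.024,0,0,0,0],
    [0.002,-0.024,0,0,0,0],
    [0.002,-0.024,0,0,0,0],
    [0.002,-0.024,0,0,0,0],
    [0.002,-0.022,0,0,0,0],
    [0.001,-0.018,0,0,0,0],
    [0.001,-0.012,0,0,0,0],
    [0,-0.006,0,0,0,0.02],
  ],
)

```text
clock: 20.3
eef_pos: [552.4, 230.9, 205.6]
tool_rot: [[0.984, 0.176, -0.001], [0.176, -0.984, 0.001], [-0.001, -0.001, -1.0]]
wrist_force: [-0.1, 0.3, -3.4]
grip_width: 54.6
```

Run:
```python
from h import *
go(552,231,140,6.1)
```

```text
clk 20.3 pos [552.39 230.88 205.6 ] F [-0.09  0.3  -3.44] w 54.6
tool shift mm [-0.32 -0.14 65.6 ] yaw x 10.14
turn wz rad 0.07053950074398366
```

Request:
step_arm(
  series=[
    [0,0,0.008,0,0,0.03],
    [0,0,0.015,0,0,0.04],
    [0,0,0.02,0,0,0],
    [0,0,0.02,0,0,0],
    [0,0,0.018,0,0,0],
    [0,0,0.012,0,0,0],
    [0,0,0.008,0,0,0],
    [0,0,0,0,0,0],
  ],
)

```text
clock: 21.1
eef_pos: [552.9, 228.6, 104.0]
tool_rot: [[0.995, 0.105, -0.001], [0.105, -0.995, -0.0], [-0.002, 0.0, -1.0]]
wrist_force: [0.2, -0.1, -2.4]
grip_width: 54.4
```

Run:
```python
from h import *
c=cam("scene")
cv2.imwrite("pics/k7.png",cv2.resize(c["frame"][40:200,220:430],None,fx=3.5,fy=3.5,interpolation=2))
go(552,231,84,6.1)
```

```text
clk 21.15 pos [553.35 228.85 104.9 ] F [-0.18 -0.09 -2.98] w 54.2
tool shift mm [-1.12 -2.28 20.9 ] yaw x 6.01
turn wz rad -0.0016418082753697626
```

View pics/k7.png

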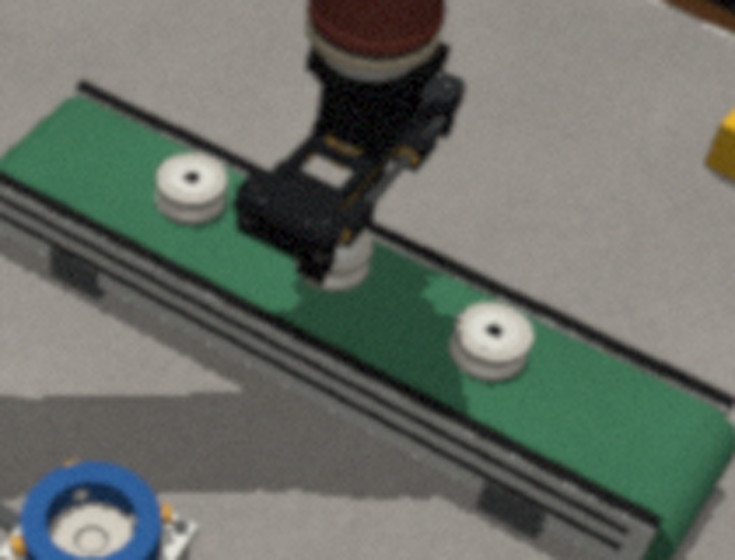

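The roller hangs level over the belt between the two waiting rollers, with wide gaps: it is at about (345,262), they are at (191,185) and (493,338). Lowering gently.

Request:
step_arm(
  series=[
    [0,-0.001,0.003,0,0,0],
    [0,-0.001,0.004,0,0,0],
    [0,0,0.004,0,0,0],
    [0,0,0.003,0,0,0],
    [0,0,0.002,0,0,0],
    [0,0,0.001,0,0,0],
    [0,0,0,0,0,0],
    [0,0,0,0,0,0],
  ],
)

```text
clock: 21.95
eef_pos: [553.3, 230.7, 88.0]
tool_rot: [[0.995, 0.105, 0.0], [0.105, -0.995, 0.0], [0.0, -0.0, -1.0]]
wrist_force: [0.2, -0.1, -3.5]
grip_width: 54.6
```

Request:
step_arm(
  series=[
    [0,0,0.0005,0,0,0],
    [0,0,0.0005,0,0,0],
    [0,0,0.0005,0,0,0],
    [0,0,0.0005,0,0,0],
    [0,0,0,0,0,0],
    [0,0,0,0,0,0],
    [0,0,0,0,0,0],
    [0,0,0,0,0,0],
  ],
)

```text
clock: 22.75
eef_pos: [553.2, 230.7, 85.9]
tool_rot: [[0.995, 0.105, 0.0], [0.105, -0.995, 0.0], [0.0, -0.0, -1.0]]
wrist_force: [1.0, -0.5, -2.6]
grip_width: 54.4
```

Request:
step_arm(
  series=[
    [0,0,0.0004,0,0,0],
    [0,0,0.0004,0,0,0],
    [0,0,0.0004,0,0,0],
    [0,0,0.0003,0,0,0],
    [0,0,0,0,0,0],
    [0,0,0,0,0,0],
    [0,0,0,0,0,0],
    [0,0,0,0,0,0],
  ],
)

```text
clock: 23.55
eef_pos: [553.2, 230.7, 84.4]
tool_rot: [[0.995, 0.105, 0.0], [0.105, -0.995, 0.0], [0.0, -0.0, -1.0]]
wrist_force: [-0.5, -1.2, -1.5]
grip_width: 54.4
```

Request:
step_arm(
  series=[
    [0,0,0.0003,0,0,0],
    [0,0,0.0003,0,0,0],
    [0,0,0.0003,0,0,0],
    [0,0,0,0,0,0],
    [0,0,0,0,0,0],
    [0,0,0,0,0,0],
    [0,0,0,0,0,0],
    [0,0,0,0,0,0],
  ],
)

```text
clock: 24.35
eef_pos: [553.3, 230.7, 84.2]
tool_rot: [[0.995, 0.104, 0.0], [0.104, -0.995, -0.0], [0.0, 0.0, -1.0]]
wrist_force: [-4.0, -1.9, 7.7]
grip_width: 54.4
```

Contact is felt (from −3.4 N to +7.7 N). I back off a hair, then open moderately.

Request:
step_arm(
  series=[
    [0,0,-0.0004,0,0,0],
    [0,0,0,0,0,0],
    [0,0,0,0,0,0],
    [0,0,0,0,0,0],
    [0,0,0,0,0,0],
    [0,0,0,0,0,0],
    [0,0,0,0,0,0],
    [0,0,0,0,0,0],
  ],
)

```text
clock: 25.15
eef_pos: [553.2, 230.7, 84.3]
tool_rot: [[0.995, 0.104, 0.0], [0.104, -0.995, -0.0], [0.0, 0.0, -1.0]]
wrist_force: [-4.0, -3.4, 6.5]
grip_width: 54.1
```

Request:
step_arm(
  series=[
    [0,0,0,0,0,0],
    [0,0,0,0,0,0],
    [0,0,0,0,0,0],
    [0,0,0,0,0,0],
    [0,0,0,0,0,0],
    [0,0,0,0,0,0],
    [0,0,0,0,0,0],
    [0,0,0,0,0,0],
  ],
  hand=0.066,
)

```text
clock: 25.95
eef_pos: [553.2, 230.7, 83.9]
tool_rot: [[0.995, 0.105, -0.0], [0.105, -0.995, 0.0], [-0.0, -0.0, -1.0]]
wrist_force: [0.4, 0.5, -0.9]
grip_width: 66.0
```

Request:
step_arm(
  series=[
    [0,0,-0.003,0,0,0],
    [0,0,-0.006,0,0,0],
    [0,0,-0.01,0,0,0],
    [0,0,-0.015,0,0,0],
    [0,0,-0.02,0,0,0],
    [0,0,-0.03,0,0,0],
    [0,0,-0.03,0,0,0],
    [0,0,-0.02,0,0,0],
  ],
)

```text
clock: 26.75
eef_pos: [553.8, 231.3, 221.7]
tool_rot: [[0.994, 0.105, 0.003], [0.105, -0.994, 0.001], [0.003, -0.001, -1.0]]
wrist_force: [0.3, -0.0, -0.4]
grip_width: 66.1
```

Request:
step_arm(
  series=[
    [0,0.02,-0.02,0,0,0],
    [0,0.035,-0.01,0,0,0],
    [0,0.035,0,0,0,0],
    [0,0.035,0,0,0,0],
    [0,0.03,0,0,0,0],
    [0,0.015,0,0,0,0],
    [0,0,0,0,0,0],
    [0,0,0,0,0,0],
  ],
)

```text
clock: 27.55
eef_pos: [570.9, 63.4, 248.4]
tool_rot: [[0.994, 0.106, 0.001], [0.106, -0.994, 0.001], [0.001, -0.001, -1.0]]
wrist_force: [-0.1, 0.2, -0.8]
grip_width: 65.8
```

Run:
```python
from h import *
c=cam("scene");t=cam("top")
cv2.imwrite("pics/k8.png",cv2.resize(c["frame"],(800,600),interpolation=2))
cv2.imwrite("pics/k8t.png",cv2.resize(t["frame"],(800,600),interpolation=2))
go(552,231,84,6.1)
```

```text
clk 27.65 pos [570.7   64.04 248.18] F [ 0.08 -0.21 -0.42] w 66.1
tool shift mm [  -0.69 -167.87  164.33] yaw x 6.17
turn wz rad 0.001242712968557926
```

View pics/k8.png

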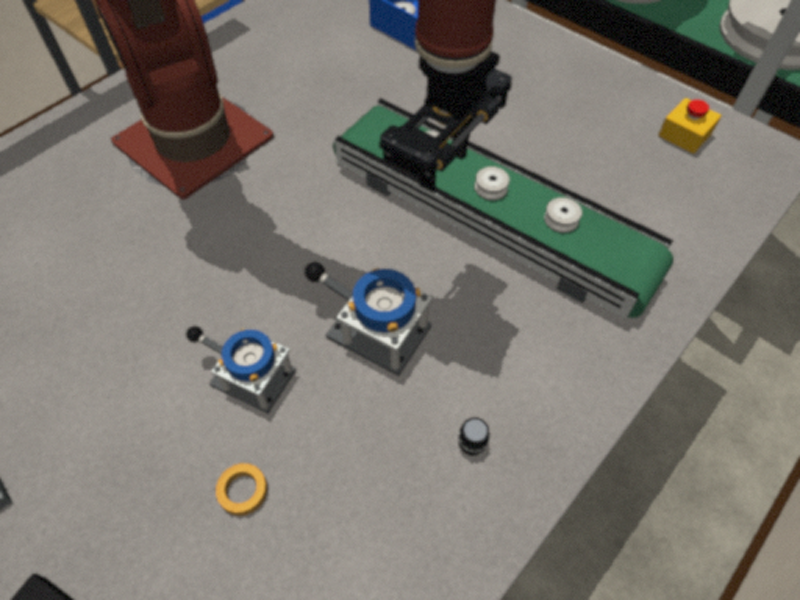

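View pics/k8t.png

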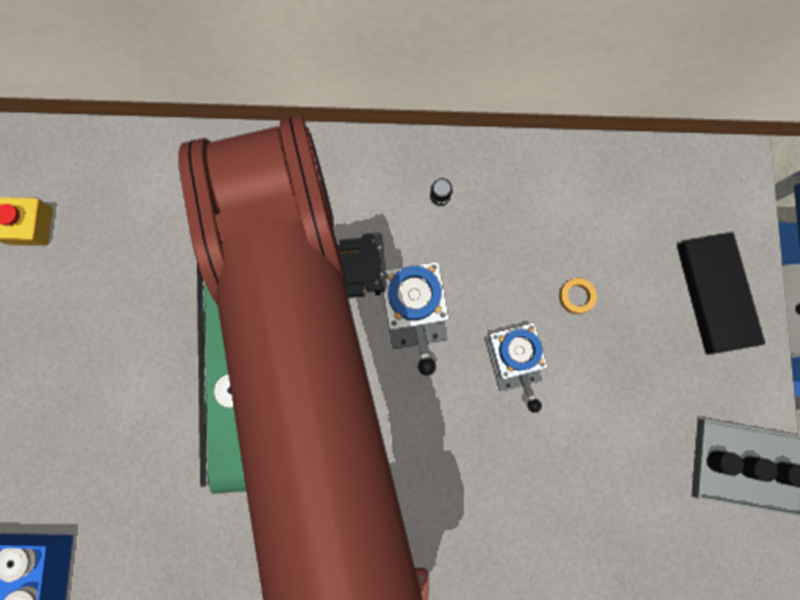

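The scene picture shows the roller flat on the belt at (491,182), with the far roller at (563,213) and the knob up at (315,271). In the top picture the near roller sits unmoved at about (230,390), but the arm hides the rest of the belt. I'll check the numbers.

Run:
```python
from h import *
c=cam("scene")
hsv=cv2.cvtColor(c["frame"],cv2.COLOR_BGR2HSV).astype(int)
m=((hsv[...,2]>170)&(hsv[...,1]<50)).astype(np.uint8)
k,l,st,ce=cv2.connectedComponentsWithStats(m)
for i in range(1,k):
    if st[i,4]>60 and 300<ce[i][0]<400 and ce[i][1]<200:
        e=cv2.fitEllipse(cv2.convexHull(np.argwhere(l==i)[:,::-1].astype(np.float32)));X=onplane(c,e[0],94)
        d=X[:2]-np.array([553,230]);a=np.radians(6.1)
        print(e,X,"belt xy",d@[np.cos(a),np.sin(a)],d@[-np.sin(a),np.cos(a)])
k_=((hsv[...,2]<40)).astype(np.uint8);_,_,st,ce=cv2.connectedComponentsWithStats(k_)
print([x for x in ce if 190<x[0]<210 and 165<x[1]<185])
cv2.imwrite("pics/k9.png",cv2.resize(c["frame"][90:160,280:400],None,fx=6,fy=6,interpolation=2))
```

```text
((315.0140380859375, 113.86148071289062), (14.315713882446289, 19.191679000854492), 98.06092834472656) [554.01439492 229.90382799  94.        ] belt xy 0.9984317323097883 -0.20342121629628965
((360.79132080078125, 134.35997009277344), (15.1653470993042, 20.880643844604492), 102.69586181640625) [683.94413501 250.28530252  94.        ] belt xy 132.35832083734297 6.255789102436823
[array([200.6741573, 173.6741573])]
```

View pics/k9.png

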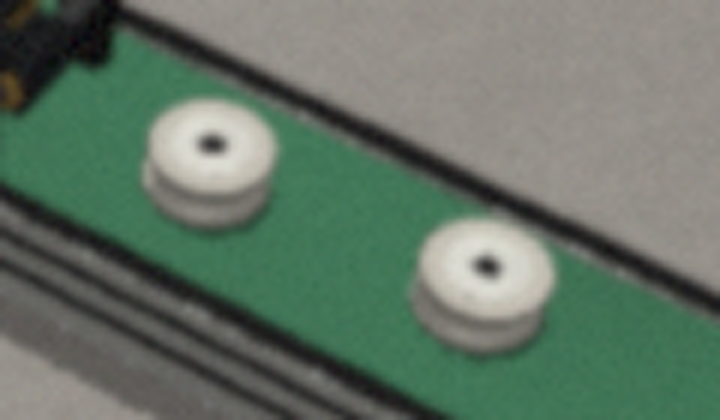

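The placed roller, at about (212,150) in the crop, lies flat like its neighbour and at mid-belt. The knob is at its start pixel. Handing in.

```bash
python3 -c "
from workcell import close_job
print(close_job())"
```

```text
the job is handed in; nothing more can be done
None
```

I popped the roller out of the nest, lifted it out and set it down flat in the middle of the green belt. I handed the job in at about 28 s; the hand-in reports no verdict.

- **Lever:** I pushed the knob down with closed fingers in 0.3–1 mm rows. The highest wrist-force reading, taken only at the end of each call, was about 13.6 N in all. The roller snapped free after about 33 mm of knob travel. With the lever released it stayed up, measured about 13.9 mm above its seat.
- **Pick and place:** I gripped it by the upper flange at 35 N. When I felt the belt, the wrist force went from about −3.4 N (carrying) to +7.7 N, so roughly 11 N on the belt. I then opened the fingers to 66 mm and withdrew.
- **Last checks:** From one camera, the roller is about 1 mm along and 0 mm across from the belt's centre, about 130 mm from the far roller and 137 mm from the near one. It lies level by eye. The knob is back within 0.3 pixel of its start position, and the far roller, ring and lens look unmoved.
- **Not fully checked:** The arm hid the middle of the belt from the top camera, so the final position is from the scene camera alone. The near roller was partly hidden too. The top camera showed it where it started, judged by eye.
- **Disagreement:** The gripper read 54.5 mm on the 56 mm flange. I did not explain this, but the roller did not slip.

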